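Fit a brake pad into its spring-clip carrier

TASK

Take the new brake pad out of the wooden rack and slide its two ears down into the spring-clipped slots of the brake carrier, friction lining facing the low yellow strip, until the pad sits flat on the brass seat and holds both feeler pins down. The seat stands on shims of unknown height, so feel for it and press gently: do not ram the pad or force the ears. Let go of the pad and leave everything else on the bench where it is.

Things in the scene. Friction and masses are not known exactly. Their poses are not given: they have to be found in the camera images.
- pad_center (a point): New brake pad, upright in the rack: red backing plate 90 wide x 60 high x 7 thick, brown-grey lining 84 x 48 high x 11 thick on its +x side, lower edges flush; 18 thick together, 0.2 kg. Point: mid-thickness, mid-width, 30 above the lower edge; plate middle 5.5 towards -x. x plate to lining, y along width, z up. Pinch across the thickness (x), 34 to 48 above the lower edge.
- pad_ear (a point): Middle of the pad's ear at its +y end (the other is alike at -y): red, 7 thick in x, 18 high, half-round end; 116 mm over both ear ends. Its middle is 30 above the pad's lower edge. Same axes as the pad.
- carrier: Brake carrier, fixed. Origin under its grey base plate (100 x 156 in y x 10 high), z up. Two dark iron uprights 34 deep in x, 80 high, at y = 48 to 70 and -48 to -70, open between. Each has a vertical slot in its inner face, centred on x = 0. Fitted, the pad's axes lie along these, its centre point at x = 5.5, y = 0. Load it (slot edges, clips) with no more than 40 N.
- slot_left (a point): Middle of the mouth of the +y slot, 80 above the bench. Slot 10 wide in x (ears 7), flared to 18 over the top 6; open down to 30 above the bench. Its outer end is lined by a sprung steel leaf with its face at y = 56 of the carrier (ear ends at 58), leaning outwards at the top; it yields up to 4.5 and presses on the ear end with about 5 N.
- slot_right (a point): The same at the -y slot. Both leaves together: the pad's friction in them is about 4 to 10 N all the way down, and the pad stays where it is left.
- strip (a point): Middle of the top of the low yellow strip (8 x 88, top 30 above the bench) on the carrier's +x side, which the lining must face.
- pin_left (a joint): Steel feeler pin, 6 across, at carrier x = 5.5, y = 26 in the brass seat (34 x 70) between the uprights. 0: stands 5 mm proud of the seat; 0.005 m: flush. Spring under 1 N. The pad's lower edge rests on the seat, its top anywhere from 14 to 28 above the bench (shims; not reported, to be felt). The seat is sprung: it gives from 6 N on, 1 mm per 8 N; over 25 N spoils it.
- pin_right (a joint): Feeler pin at carrier x = 5.5, y = -26, like the left one.
- rack: Plywood rack, fixed: base 60 (x) x 120 (y) x 8 high; two wooden rails, tops 20 above the bench, with a groove 22 wide along y between them, floor 8 above the bench, centred at x = 5.5. Origin on the bench. The pad stands in the groove, axes along the rack's.
- worn_pad: Worn brake pad of the same outline with a thin lining (3), lying flat on the bench on the right, 10 thick, origin at the middle of the backing plate edge; not to be used or moved.
- glue: Small white bottle with red label, 34 across, 69 high; bystander, origin under it.
- screws: Yellow parts bin with screws, 107 x 71 x 50; bystander, origin under it.
- tester: Black round digital surface tester on a yellow foot, 56 x 87 x 141; bystander at the back, origin under it.
- tape: Black tape roll, 68 across, 19 high; bystander, origin under it.
There are look-alikes about, which are no part of the job. Of the things like the part that bears pin_left, leave any that is pink or purple; of the rest the larger one is meant.

How it is judged (in metres and radians):
On the way, in this order (a step that is already met when the one before it is completed fails the run):
1. the pad is lifted clear of the rack (height (world z) of pad_center above 0.075 m), for 0.1 s.
2. both ears of the pad are in the slots, lining towards the yellow strip (x of pad_center in the frame of carrier between 0.0025 and 0.0085 m and y of pad_center in the frame of carrier between -0.004 and 0.004 m and angle between the z axis of pad_center and the z axis of carrier, either way round below 0.07 rad and angle between the x axis of pad_center and the x axis of carrier, either way round below 0.07 rad and z of pad_center in the frame of carrier below 0.08 m), for 0.1 s.
At the end, for the whole second after the job is handed in: Pad in the carrier, ears in the slots, lining towards the strip (centre point within 3 mm of x = 5.5 mm and 4 mm of y = 0 in the carrier frame, below 64 mm, upright and parallel within 0.07 rad), both pins pressed over 3.5 mm (pad within 1.5 mm of flat on the seat), let go (x of pad_center in the frame of carrier between 0.0025 and 0.0085 m and y of pad_center in the frame of carrier between -0.004 and 0.004 m and angle between the z axis of pad_center and the z axis of carrier, either way round below 0.07 rad and angle between the x axis of pad_center and the x axis of carrier, either way round below 0.07 rad and value of joint each of pin_left, pin_right above 0.0035 m and z of pad_center in the frame of carrier below 0.064 m); the robot touches nothing.
It fails at once if the pad is rammed onto the seat (more than 25 N) (contact force between brake_pad and seat_top_c0 above 25 N).
It fails at once if the pad is forced against the slots or clips (more than 40 N) (contact force between brake_pad and carrier above 40 N).
It fails at once if the worn pad, bottle, bin, tester or tape is moved more than 2 cm (distance of any of glue, screws, tester, tape, worn_pad from where it was at the start of the episode above 0.02 m).
It also fails if it takes over 45 s, if anything falls off the work surface, if the arm or the gripper's body presses on something with over 40 N, if the wrist force passes 120 N, or if a joint passes its speed limit or range.

ROBOT

A 6-joint arm with a two-finger parallel gripper is mounted at the origin on a cart in front of the work surface, level with it; the furniture and walls round the work are solid. World frame = base frame: x ahead of the robot, y to its left, z up, the work surface at z = 0. Lengths are in m, angles in degrees, forces in N, time in s.
With the tool pointing down it reaches from about 0.4 to 0.825 m from the base axis. Payload 7 kg.
Tool frame: the origin (TCP) lies midway between the tips of the shut fingers; the grasp point (between the pads) lies 19 mm behind it; z points along the fingers, x is the direction in which the jaws open and shut, and the axes are right-handed (so a half turn about z gives the same grasp; the last joint's range is limited). The gripper opens to 88 mm and grips with 3 to 60 N. Pads are 19 mm wide; open, the fingers measure 130 mm over their backs; the gripper's body (78 mm by 193 mm) begins 47 mm behind the grasp point.
Start: joints at [-55.571, 20.546, 0.682, 0, -70.136, -16.507], TCP at [0.208, -0.642, 0.227] pointing down, gripper open.
Joint ranges: [-176.03, 176.03], [-82.01, 121.73], [-58.28, 71.71], [-173.87, 95.51], [-174.79, -0.11], [-173.66, 173.66]. Speed limits (degrees/s): [136.94, 136.94, 172.46, 180, 180, 180].

INTERFACE

Orientations are given as [roll, pitch, yaw] about the fixed x, y, z axes, in that order (R = Rz(yaw) Ry(pitch) Rx(roll)).
In Python, from plant import ctrl, vision, nets gives the robot as it stands.
- The arm moves only by the shell command python3 -m jog 'ROWS'. ROWS is text: rows parted by semicolons, each of 7 numbers parted by spaces: the turn, a rotation vector about the tool's x, y, z in units of 0.1 rad (1.0 is 0.1 rad), then the shift along the tool's x, y, z in units of 4 cm (1.0 is 4 cm), then the opening, from -1 (shut) to 1 (fully open). In form: rx ry rz x y z jaw; .... A call has 1 to 8 rows; each row shifts and turns the commanded pose from where the row before left it, along the tool's axes as they then stand; what a row does not reach is not made up. A row lasts 1/8 s, in which the tool goes at most 62.5 mm and 10.7 degrees, less where a joint would pass 70% of its speed; a pose out of reach is approached as far as the arm can. A call with a number of a shift or a turn outside -1 to 1 is refused whole. A call with a gripper value outside its range is refused whole. The fingers move at their own pace and stop on an object; the grip force is fixed at half the most. Time passes only in rows, so rows that do not move let the fingers close. It gives the time, the measured TCP pose, the force and the opening at its end, in the units of the state.
- ctrl.get_obs(): the state, without advancing time (a new reading comes with each control period).
- vision.snapshot(name): name is "scene" or "top" or "wrist"; returns (picture, depth): 384x512x3 uint8, red, green, blue; 384x512 float32, m along the optical axis (not along the pixel's ray), 0 where there is no reading.
- vision.camera_info(name): a dict with "camera_matrix" (3x3 intrinsics, pixels), "camera_from_world" (4x4, takes a point from world to camera coordinates); the wrist camera has in their place "tool_from_camera" (4x4, takes a point from camera to tool coordinates, whose origin is the TCP and whose axes are the tool frame's). Camera axes: x right, y down, z forward; pixel columns grow to the right and rows downward; lengths in m; the calibration is good to about 2 mm. The wrist camera is an equidistant fisheye: a pixel r from the principal point sees the ray r / f radians off the axis. A picture is of the moment at which its call begins: read the wrist's pose just before it. camera_info takes no time and is no camera call.
- ctrl.close_job(): hands the job in, once; it reports no verdict.
Trained networks look in the newest picture that a camera, given by its name, has taken for a name from the list of things; names that differ only in an ending like _2 or _b are one class to them, and where a whole thing is asked for, a point or a joint stands for the part that bears it (a point fixed in the world has none). Each returns a list of dicts, best first, with "score" (0 to 1); they miss things now and then, are a little off and sometimes report something else, mostly with a low value. They report only what shows in the picture. A call takes as long as a camera call. They do not tell look-alikes from the thing itself.
- nets.boxes_of(target, camera): "location" ([x, y, z] in m, in world coordinates, good to about 4 mm: the middle of the surface that is visible of it).
The state is a dict: "clock": time; "joint_pos": joint angles; "qvel": joint speeds; "tau": joint torques, N m; "tool_pos": TCP position; "orientation": TCP orientation; "force": force on the tool from outside, world axes, zero at the start; "moment": the same for the moment, N m; "opening": finger opening in m.
Only numpy, scipy, OpenCV 4.12 (cv2) and the standard library are available. Lean on these libraries where they do the work, as an engineer would, in place of code of your own. Each camera call takes 0.05 s, during which the arm holds its last target.

## Working session

There is one attempt and no reset: what is moved stays moved. The work goes in short steps, Python scripts to look and compute and a shell command to move; the robot and the scene stay as the last step left them, time stands still between calls to the robot, and variables do not carry over. Pictures are saved under pics/ and viewed, and the job is handed in when it is done.

```bash
ls; mkdir -p pics
python3 - <<'E'
from plant import ctrl, vision, nets
import cv2, numpy as np
print(ctrl.get_obs())
for n in ("scene","top","wrist"):
    p,d=vision.snapshot(n); cv2.imwrite(f"pics/{n}0.png",p[:,:,::-1]); np.save(f"pics/{n}0.npy",d)
    print(n,vision.camera_info(n))
E
```

```text
pics
{'clock': 0.0, 'joint_pos': array([-5.55703854e+01,  2.05912683e+01,  6.34885598e-01, -1.81768718e-02,
       -7.01364649e+01, -1.65061233e+01]), 'qvel': array([-0.04023928,  0.02956988,  0.04333589,  0.07609061,  0.05154888,
       -0.0773589 ]), 'tau': array([-1.29392192e-03, -5.82725573e+01,  2.93055707e+01,  6.99680507e+00,
        7.12796827e-03, -9.40807922e-05]), 'tool_pos': array([ 0.20753834, -0.64179958,  0.22563913]), 'orientation': array([-1.79990001e+02, -9.38765001e-02,  1.07917293e+02]), 'force': array([ 0.22285246,  0.35942209, -0.50219835]), 'moment': array([-0.05176066,  0.00173544,  0.06319994]), 'opening': 0.08781996263029852}
scene {'camera_matrix': array([[375.15836376,   0.        , 252.10023804],
       [  0.        , 375.15836376, 191.44061373],
       [  0.        ,   0.        ,   1.        ]]), 'camera_from_world': array([[-0.74818839, -0.66328944, -0.01616316,  0.45114531],
       [-0.47089724,  0.54801698, -0.69132711,  0.32536549],
       [ 0.46740766, -0.50963173, -0.72236111,  0.96034165],
       [ 0.        ,  0.        ,  0.        ,  1.       
[... 290 characters left out ...]
2067246, -0.07291529,  0.59340511],
       [ 0.0724893 , -0.02065807, -0.99715523,  1.56820433],
       [ 0.        ,  0.        ,  0.        ,  1.        ]])}
wrist {'camera_matrix': array([[297.31863964,   0.        , 257.63084618],
       [  0.        , 297.31863964, 190.50740937],
       [  0.        ,   0.        ,   1.        ]]), 'tool_from_camera': array([[ 9.99999764e-01, -5.45674240e-04,  4.18361720e-04,
         2.66915658e-04],
       [ 3.99712878e-04,  9.56408637e-01,  2.92031434e-01,
        -7.90565450e-02],
       [-5.59478794e-04, -2.92031198e-01,  9.56408629e-01,
        -1.59318971e-01],
       [ 0.00000000e+00,  0.00000000e+00,  0.00000000e+00,
         1.00000000e+00]])}
```

View pics/scene0.png

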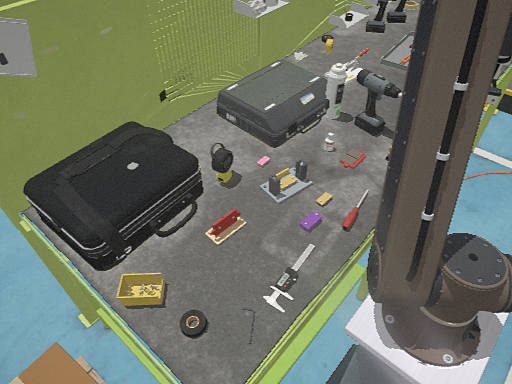

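View pics/top0.png

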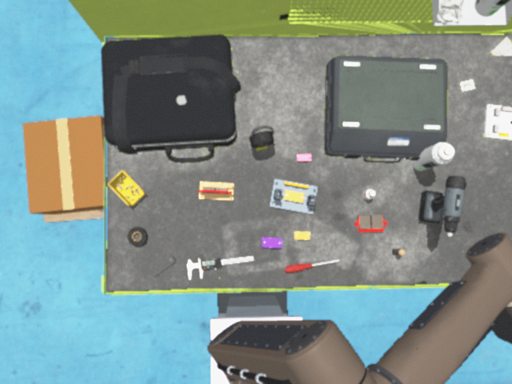

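Run:
```python
from plant import ctrl, vision, nets
for t in ["pad_center","pad_ear","carrier","rack","strip","slot_left","slot_right","pin_left","pin_right","worn_pad","glue","screws","tester","tape"]:
    for c in ("top","scene"):
        try: print(t,c,[(round(r["score"],2),[round(float(v),4) for v in r["location"]]) for r in nets.boxes_of(t,c)[:4]])
        except Exception as e: print(t,c,e)
```

```text
pad_center top [(0.55, [0.5926, 0.132, 0.0523])]
pad_center scene [(0.95, [0.5851, 0.1413, 0.0471])]
pad_ear top [(0.75, [0.5954, 0.1385, 0.0543])]
pad_ear scene [(0.93, [0.5885, 0.1363, 0.0459])]
carrier top [(0.57, [0.563, -0.1432, 0.0139])]
carrier scene [(0.61, [0.5574, -0.1367, 0.0074])]
rack top [(0.93, [0.5863, 0.129, 0.0199])]
rack scene [(0.74, [0.575, 0.1472, 0.0093]), (0.55, [0.5864, 0.1412, 0.0458])]
strip top [(0.97, [0.5666, -0.1389, 0.008])]
strip scene [(0.91, [0.5581, -0.1391, 0.0079])]
slot_left top [(0.87, [0.5676, -0.1407, 0.0138])]
slot_left scene [(0.64, [0.5593, -0.1424, 0.0081])]
slot_right top [(0.66, [0.5696, -0.1395, 0.0128])]
slot_right scene [(0.95, [0.5618, -0.1335, 0.0071]), (0.38, [0.5894, 0.1393, 0.0447])]
pin_left top []
pin_left scene []
pin_right top []
pin_right scene [(0.51, [0.5593, -0.1372, 0.0105])]
worn_pad top [(0.62, [0.4664, -0.4123, 0.0079]), (0.19, [0.569, -0.1415, 0.0072])]
worn_pad scene [(0.78, [0.4641, -0.4001, 0.0098]), (0.7, [0.5658, -0.394, 0.033]), (0.52, [0.5746, 0.1496, 0.0086])]
glue top []
glue scene [(0.4, [0.5873, 0.1411, 0.0449])]
screws top []
screws scene [(0.7, [0.6113, 0.4361, 0.0126]), (0.24, [0.7497, -0.0179, 0.0924])]
tester top [(0.92, [0.7593, -0.0286, 0.1175])]
tester scene [(0.7, [0.7501, -0.0199, 0.0964])]
tape top [(0.8, [0.4422, 0.408, 0.0174])]
tape scene [(0.94, [0.438, 0.4131, 0.0194]), (0.19, [0.5601, -0.1409, 0.0089])]
```

Run:
```python
import cv2
t=cv2.imread("pics/top0.png"); s=cv2.imread("pics/scene0.png")
a=cv2.resize(t[165:225,185:335],(800,320),interpolation=cv2.INTER_CUBIC)
cv2.imwrite("pics/topz.png",a)
a=cv2.resize(s[150:250,190:340],(800,533),interpolation=cv2.INTER_CUBIC)
cv2.imwrite("pics/scenez.png",a)
```

```text
(no output)
```

View pics/topz.png

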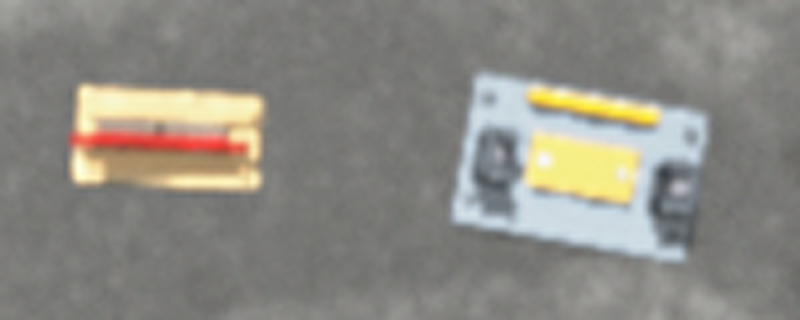

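View pics/scenez.png

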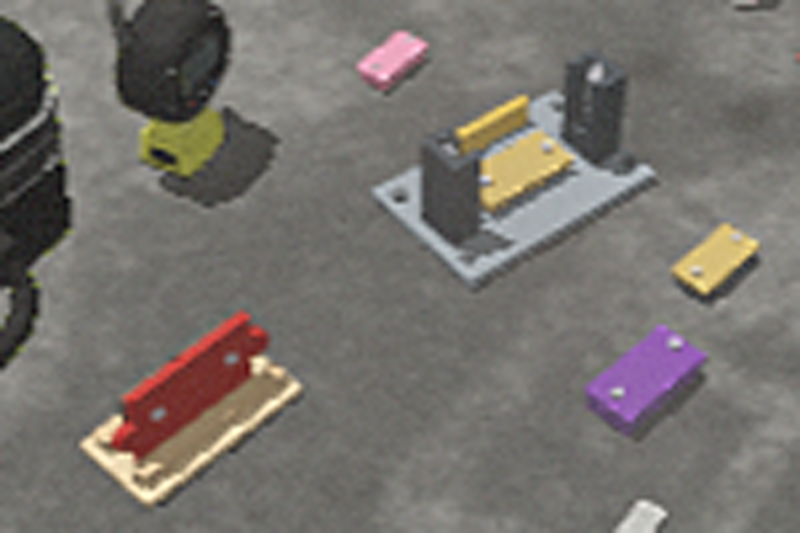

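View pics/wrist0.png

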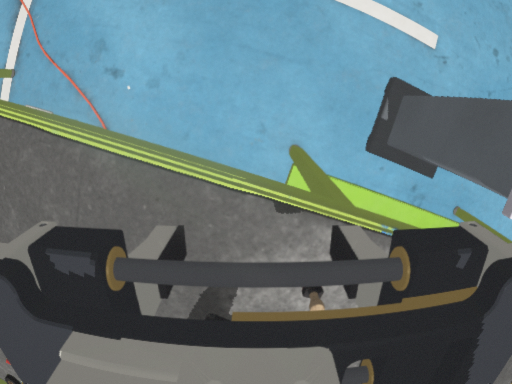

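```bash
cat > h.py <<'E'
import numpy as np, cv2
from scipy.spatial.transform import Rotation as R
from plant import ctrl, vision, nets
def Rt(o=None):
    o=o or ctrl.get_obs(); return R.from_euler('xyz',o['orientation'],degrees=True).as_matrix(), np.array(o['tool_pos'])
def plan(tp,tyaw,n,jaw,cur=None):
    "rows from current pose to target pos, tool down w/ yaw, n rows"
    Rm,p=Rt() if cur is None else cur
    T=R.from_euler('xyz',[180,0,tyaw],degrees=True).as_matrix()
    rv=R.from_matrix(Rm.T@T).as_rotvec()
    for i in range(n):
        Ri=Rm@R.from_rotvec(rv*i/n).as_matrix()
        d=Ri.T@((np.array(tp)-p)/n)/0.04
        print(" ".join(f"{v:.2f}" for v in [*(rv/n/0.1),*d]),jaw,end=";")
        if i%8==7: print()
    print()
def snapw(fn):
    o=ctrl.get_obs(); p,d=vision.snapshot('wrist'); cv2.imwrite(f'pics/{fn}.png',p[:,:,::-1]); np.savez(f'pics/{fn}.npz',p=p,d=d,pos=o['tool_pos'],ori=o['orientation'])
def ray_w(u,v,d,z):
    "wrist pixels -> world using depth (z along axis)"
    ci=vision.camera_info('wrist'); K=ci['camera_matrix']; T=ci['tool_from_camera']
    x=(np.asarray(u)-K[0,2])/K[0,0]; y=(np.asarray(v)-K[1,2])/K[1,1]; r=np.hypot(x,y)+1e-12
    c=np.stack([np.sin(r)*x/r,np.sin(r)*y/r,np.cos(r)],-1)
    c=c/c[...,2:3]*np.asarray(d)[...,None]
    Rm=R.from_euler('xyz',z['ori'],degrees=True).as_matrix()
    t=c@T[:3,:3].T+T[:3,3]
    return t@Rm.T+z['pos']
E
python3 - <<'E'
from h import *
plan([0.56,-0.20,0.25],180,18,1)
E
```

```text
-0.00 0.00 -0.70 0.43 0.65 -0.03 1;-0.00 0.00 -0.70 0.39 0.68 -0.03 1;-0.00 0.00 -0.70 0.34 0.71 -0.03 1;-0.00 0.00 -0.70 0.29 0.73 -0.03 1;-0.00 0.00 -0.70 0.24 0.75 -0.03 1;-0.00 0.00 -0.70 0.18 0.76 -0.03 1;-0.00 0.00 -0.70 0.13 0.77 -0.03 1;-0.00 0.00 -0.70 0.08 0.78 -0.03 1;
-0.00 0.00 -0.70 0.02 0.79 -0.03 1;-0.00 0.00 -0.70 -0.03 0.78 -0.03 1;-0.00 0.00 -0.70 -0.09 0.78 -0.03 1;-0.00 0.00 -0.70 -0.14 0.77 -0.03 1;-0.00 0.00 -0.70 -0.20 0.76 -0.03 1;-0.00 0.00 -0.70 -0.25 0.74 -0.03 1;-0.00 0.00 -0.70 -0.30 0.73 -0.03 1;-0.00 0.00 -0.70 -0.35 0.70 -0.03 1;
-0.00 0.00 -0.70 -0.40 0.68 -0.03 1;-0.00 0.00 -0.70 -0.45 0.65 -0.03 1;
```

```bash
python3 -m jog '0 0 -0.7 0.43 0.65 -0.03 1;0 0 -0.7 0.39 0.68 -0.03 1;0 0 -0.7 0.34 0.71 -0.03 1;0 0 -0.7 0.29 0.73 -0.03 1;0 0 -0.7 0.24 0.75 -0.03 1;0 0 -0.7 0.18 0.76 -0.03 1;0 0 -0.7 0.13 0.77 -0.03 1;0 0 -0.7 0.08 0.78 -0.03 1'
python3 -m jog '0 0 -0.7 0.02 0.79 -0.03 1;0 0 -0.7 -0.03 0.78 -0.03 1;0 0 -0.7 -0.09 0.78 -0.03 1;0 0 -0.7 -0.14 0.77 -0.03 1;0 0 -0.7 -0.2 0.76 -0.03 1;0 0 -0.7 -0.25 0.74 -0.03 1;0 0 -0.7 -0.3 0.73 -0.03 1;0 0 -0.7 -0.35 0.7 -0.03 1'
python3 -m jog '0 0 -0.7 -0.4 0.68 -0.03 1;0 0 -0.7 -0.45 0.65 -0.03 1; 0 0 0 0 0 0 1;0 0 0 0 0 0 1'
python3 - <<'E'
from h import *
snapw('car1')
E
```

```text
clock: 2.55
tool_pos: [0.3641, -0.4449, 0.2364]
orientation: [180.0, 0.0, 140.1]
force: [0.4, -0.1, 0.7]
opening: 0.0874
clock: 3.55
tool_pos: [0.5202, -0.2482, 0.246]
orientation: [180.0, 0.0, 172.2]
force: [0.2, -0.4, -0.1]
opening: 0.0878
clock: 4.05
tool_pos: [0.5587, -0.1996, 0.2481]
orientation: [-180.0, -0.0, -179.9]
force: [-0.3, -0.9, -0.1]
opening: 0.0875
```

View pics/car1.png

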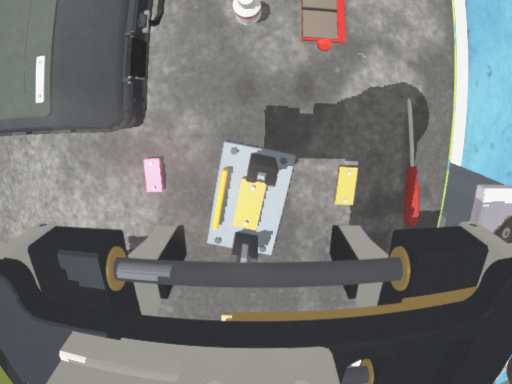

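```bash
cat > fit.py <<'E'
from h import *
import sys
fn=sys.argv[1]
z=np.load(f'pics/{fn}.npz'); d=z['d']; v,u=np.mgrid[0:384,0:512]
P=ray_w(u,v,d,z); ok=(d>0.05)
m=ok&(P[...,0]>.47)&(P[...,0]<.68)&(P[...,1]>-.26)&(P[...,1]<-.03)&(P[...,2]<.11)&(v<265)
top=m&(P[...,2]>.072)
for name,s in (('-y',P[...,1]<-.14),('+y',P[...,1]>=-.14)):
    q=P[top&s]; print(name,len(q),q.mean(0) if len(q) else '',q.min(0) if len(q) else'',q.max(0) if len(q) else'')
    if len(q)>5: 
        print(cv2.minAreaRect((q[:,:2]*1000).astype(np.float32)))
hsv=cv2.cvtColor(z['p'],cv2.COLOR_RGB2HSV)
yel=m&(hsv[...,0]>18)&(hsv[...,0]<32)&(hsv[...,1]>120)
n,l,st,c=cv2.connectedComponentsWithStats(yel.astype(np.uint8))
for i in range(1,n):
    if st[i,4]>40:
        q=P[l==i]; print('yellow',c[i],st[i,4],np.median(q,0),np.percentile(q[:,2],[5,25,50,75,95]).round(4),cv2.minAreaRect((q[:,:2]*1000).astype(np.float32)))
base=m&(P[...,2]>.004)&(P[...,2]<.016)
q=P[base];print('base',len(q),np.median(q[:,2]),cv2.minAreaRect((q[:,:2]*1000).astype(np.float32)))
b=ok&(P[...,0]>.47)&(P[...,0]<.65)&(P[...,1]>-.30)&(P[...,1]<-.25)&(v<265); print('bench z',np.median(P[b],0))
E
python3 fit.py car1
python3 - <<'E'
import cv2
p=cv2.imread('pics/car1.png'); cv2.imwrite('pics/car1z.png',cv2.resize(p[130:270,190:310],(686,800)[::1],interpolation=cv2.INTER_CUBIC)[:600])
p=cv2.resize(p[135:260,195:305],(528,600),interpolation=cv2.INTER_CUBIC);cv2.imwrite('pics/car1z.png',p)
E
```

```text
-y 536 [ 0.55334225 -0.19939081  0.08004505] [ 0.53549663 -0.21189515  0.07219694] [ 0.57187686 -0.18370838  0.08370619]
((553.6581420898438, -197.69049072265625), (22.905956268310547, 34.10421371459961), 77.74279022216797)
+y 199 [ 0.5768787  -0.08854498  0.07822768] [ 0.559268   -0.09580001  0.07206579] [ 0.59365064 -0.07941474  0.08266729]
((576.254638671875, -85.89228820800781), (14.69874382019043, 33.47711181640625), 78.6018295288086)
yellow [220.10903427 198.4517134 ] 321 [ 0.60895599 -0.15128453  0.03071915] [0.0226 0.0297 0.0307 0.0313 0.0321] ((609.8894653320312, -150.02841186523438), (85.14496612548828, 6.941245079040527), 78.4723129272461)
base 4518 0.011194020977149027 ((592.363037109375, -149.80445861816406), (164.6392059326172, 145.25350952148438), 78.54338836669922)
bench z [ 0.559498   -0.27496023  0.00118441]
```

View pics/car1z.png

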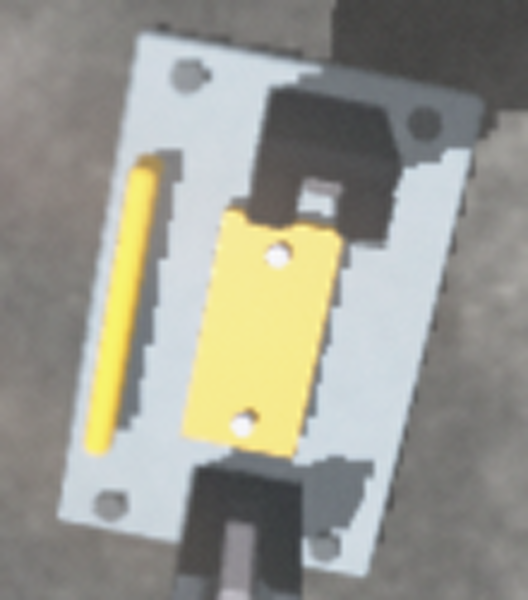

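```bash
cat > plate.py <<'E'
from h import *
import sys
from scipy.optimize import least_squares
def worldplane(u,v,zc,zf):
    n=ray_w(u,v,np.ones(np.shape(u)),zf); 
    ci=vision.camera_info('wrist'); Rm=R.from_euler('xyz',zf['ori'],degrees=True).as_matrix()
    o=Rm@ci['tool_from_camera'][:3,3]+zf['pos']
    dd=n-o; t=(zc-o[2])/dd[...,2]; return o+dd*t[...,None]
def edges(fn,cx,cy,yaw,hx,hy,zc,show=False):
    zf=np.load(f'pics/{fn}.npz'); g=cv2.GaussianBlur(zf['p'],(3,3),0).astype(float)
    # for each edge sample normals, find max gradient of luminance
    ci=vision.camera_info('wrist')
    return zf,g
def project(Pw,zf):
    ci=vision.camera_info('wrist'); K=ci['camera_matrix']; T=ci['tool_from_camera']
    Rm=R.from_euler('xyz',zf['ori'],degrees=True).as_matrix()
    t=(Pw-zf['pos'])@Rm; c=(t-T[:3,3])@T[:3,:3]
    r=np.arctan2(np.hypot(c[:,0],c[:,1]),c[:,2]); a=np.arctan2(c[:,1],c[:,0])
    return np.stack([K[0,2]+K[0,0]*r*np.cos(a),K[1,2]+K[1,1]*r*np.sin(a)],-1)
def fit(fn,guess,hx,hy,zc,chan,srch=0.008,vmax=265,polar=None):
    zf=np.load(f'pics/{fn}.npz'); img=chan(zf['p'].astype(np.float32))
    p=np.array(guess,float)
    for it in range(6):
        c,s=np.cos(p[2]),np.sin(p[2]); ex=np.array([c,s]);ey=np.array([-s,c])
        A=[];b=[]
        offs=np.linspace(-srch,srch,81)
        for (n,t,h,w) in ((ex,ey,hx,hy),(-ex,ey,hx,hy),(ey,ex,hy,hx),(-ey,ex,hy,hx)):
            for k in np.linspace(-.85,.85,30):
                base=p[:2]+n*h+t*k*w
                Q=np.c_[base+offs[:,None]*n,np.full(len(offs),zc)]
                uv=project(Q,zf).astype(np.float32)
                if uv[:,1].max()>vmax: continue
                val=cv2.remap(img,uv[:,0].reshape(1,-1),uv[:,1].reshape(1,-1),cv2.INTER_CUBIC)[0]
                gr=-np.gradient(cv2.GaussianBlur(val.reshape(1,-1),(0,0),5)[0])
                i=gr.argmax()
                if gr[i]<0.3 or i in(0,80): continue
                r=base-p[:2]
                A.append([n[0],n[1],n@np.array([-r[1],r[0]])]); b.append(offs[i])
        A=np.array(A);b=np.array(b);w=np.ones(len(b))
        for _ in range(10):
            x=np.linalg.lstsq(A*w[:,None],b*w,rcond=None)[0]; e=b-A@x; w=1/np.sqrt(1+(e/.0007)**2)
        p=p+x
        srch=max(.003,srch*.7)
    print(fn,'center',p[:2].round(4),'yaw',np.degrees(p[2]).round(2),'n',len(b),'med|e| mm',np.median(abs(e))*1000)
    return p
E
python3 - <<'E'
from plate import *
p=fit('car1',[.5654,-.1399,np.radians(-11.5)],.05,.078,.010,lambda q:q[...,2])
p=fit('car1',[.5654,-.1399,np.radians(-11.5)],.05,.078,.010,lambda q:q.sum(-1)/3)
zf=np.load('pics/car1.npz')
c,s=np.cos(p[2]),np.sin(p[2])
for n,q in dict(up_m=[0,-59,80],pinL=[5.5,26,20],pinR=[5.5,-26,20],strip=[45,0,30],slotm=[0,-52,80],slotp=[0,52,80]).items():
    q=np.array(q)/1000.; print(n,project(np.array([[p[0]+c*q[0]-s*q[1],p[1]+s*q[0]+c*q[1],q[2]]]),zf).round(1))
# uprights top fit
f=lambda X:None
q=fit('car1',[.5537,-.1977,np.radians(-11.5)],.017,.011,.080,lambda q:-q[...,2],srch=.004)
print('origin from up', q[:2]+.059*np.array([-np.sin(q[2]),np.cos(q[2])]))
hsv=cv2.cvtColor(zf['p'],cv2.COLOR_RGB2HSV); print(zf['p'][200,248],hsv[200,248])
ys=((abs(hsv[...,0].astype(int)-int(hsv[200,248,0]))<6)&(hsv[...,1]>100)).astype(np.uint8)
n,l,st,cc=cv2.connectedComponentsWithStats(ys); i=l[200,248]
P=ray_w(*np.mgrid[0:384,0:512][::-1],zf['d'],zf); Q=P[l==i]; print('seat',np.median(Q,0),np.percentile(Q[:,2],[10,50,90]),cv2.minAreaRect((Q[:,:2]*1000).astype(np.float32)))
E
```

```text
car1 center [ 0.5714 -0.141 ] yaw -11.33 n 108 med|e| mm 0.3694160299419211
car1 center [ 0.5714 -0.141 ] yaw -11.28 n 108 med|e| mm 0.3781429900920881
up_m [[256.6 173.2]]
pinL [[241.  219.9]]
pinR [[247.9 185.1]]
strip [[215.4 199.9]]
slotm [[255.4 179.1]]
slotp [[239.3 257.5]]
car1 center [ 0.5538 -0.198 ] yaw -9.78 n 91 med|e| mm 0.2325922554877705
origin from up [ 0.56378791 -0.13990736]
[246 236 148] [ 27 102 246]
seat [ 0.56776755 -0.13758612  0.02383874] [0.02287085 0.02383874 0.02487566] ((560.0054321289062, -190.95559692382812), (172.3957977294922, 32.33808517456055), 78.76288604736328)
```

```bash
python3 -m jog '0 0 0 -0.1 0.8 0.58 1;0 0 0 -0.1 0.8 0.58 1;0 0 0 -0.1 0.8 0.58 1;0 0 0 0 0 0 1;0 0 0 0 0 0 1'
python3 - <<'E'
from h import *
snapw('car2')
p=cv2.imread('pics/car2.png'); cv2.imwrite('pics/car2z.png',cv2.resize(p[20:270,150:370],(528,600),interpolation=cv2.INTER_CUBIC))
E
```

```text
clock: 4.72
tool_pos: [0.5708, -0.1043, 0.1791]
orientation: [-180.0, 0.0, -179.9]
force: [1.1, -0.1, 0.4]
opening: 0.0876
```

View pics/car2z.png

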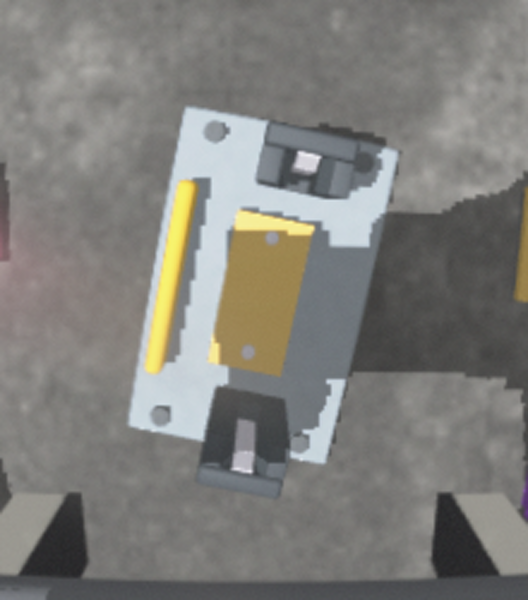

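```bash
python3 fit.py car2
python3 - <<'E'
from plate import *
zf=np.load('pics/car2.npz'); g=cv2.cvtColor(zf['p'],cv2.COLOR_RGB2GRAY)
S=zf['p'].astype(int)
out=[]
for cx,cy in ((272,238),(248,352)):
    u=150+cx*220/528; v=20+cy*250/600; u0,v0=int(round(u)),int(round(v))
    w=S[v0-4:v0+5,u0-4:u0+5]; sat=w.max(-1)-w.min(-1); print(sat)
    wt=np.clip(np.median(sat)-sat-15,0,None); vv,uu=np.mgrid[v0-4:v0+5,u0-4:u0+5]
    uc,vc=(wt*uu).sum()/wt.sum(),(wt*vv).sum()/wt.sum(); print(uc,vc)
    q=worldplane(np.array(uc),np.array(vc),.0277,zf); out.append(q); print('pin',q)
R_,L=out; e=(L-R_)[:2]; print('dist',np.hypot(*e),'yaw',np.degrees(np.arctan2(-e[0],e[1])))
y=np.arctan2(-e[0],e[1]); print('origin',(L+R_)[:2]/2-.0055*np.array([np.cos(y),np.sin(y)]))
for cx,cy in ((307,160),(244,440),(244,420),(243,470)):
    print('slot',worldplane(np.array(150+cx*220/528),np.array(20+cy*250/600),.07,zf))
p=fit('car2',[.5714,-.141,np.radians(-11.3)],.05,.078,.010,lambda q:q.sum(-1)/3)
E
```

```text
-y 888 [ 0.55351309 -0.1980125   0.08019386] [ 0.53541615 -0.21137206  0.07205168] [ 0.57236749 -0.18375264  0.08327524]
((553.4263916015625, -197.39663696289062), (22.197498321533203, 34.47056198120117), 77.82135772705078)
+y 811 [ 0.57735624 -0.08204189  0.07974862] [ 0.55920252 -0.09568221  0.07200706] [ 0.59600768 -0.06856292  0.08340611]
((577.470703125, -81.72864532470703), (22.729124069213867, 34.01093292236328), 78.71220397949219)
yellow [221.02800659 133.54859967] 607 [ 0.6089378  -0.1514849   0.03054724] [0.0254 0.0298 0.0305 0.0312 0.032 ] ((609.826171875, -149.03842163085938), (85.64166259765625, 7.770721912384033), 78.79438781738281)
yellow [261.05465587 135.22469636] 988 [ 0.56729391 -0.14943937  0.02378355] [0.0226 0.0233 0.0238 0.0243 0.025 ] ((569.8688354492188, -144.87960815429688), (51.80538558959961, 31.24094581604004), 78.68956756591797)
base 7422 0.011205539641705134 ((570.0452270507812, -162.3790740966797), (231.5381317138672, 128.09353637695312), 74.92711639404297)
bench z [ 0.56064442 -0.27434289  0.00115438]
[[108 108 108 104 104 105 107 108 108]
 [ 85  84  
[... 364 characters left out ...]
2569  0.0277    ]
[[69 69 61 43 38 48 64 70 72]
 [68 62 19  5  3  8 30 61 70]
 [67 51  8  5  7  4  6 52 70]
 [66 39  6  5  6  5  4 50 68]
 [66 39  4  6  5  4  5 51 69]
 [68 56 12  3  4  5 25 60 70]
 [69 66 45 22 20 32 54 68 70]
 [66 67 65 60 59 62 67 69 68]
 [66 67 67 68 69 69 68 69 69]]
252.91335372069318 166.19979612640162
pin [ 0.5759274  -0.11529323  0.0277    ]
dist 0.051696577264815705 yaw -11.645305002828582
origin [ 0.56532307 -0.13949927]
slot [ 0.55299583 -0.19743216  0.07      ]
slot [ 0.57657358 -0.08823001  0.07      ]
slot [ 0.57653107 -0.09661566  0.07      ]
slot [ 0.57704976 -0.07532952  0.07      ]
car2 center [ 0.5713 -0.1402] yaw -11.54 n 110 med|e| mm 0.37793751150612853
```

```bash
python3 -m jog '0 0 0 -0.06 0.86 -0.06 1;0 0 0 -0.06 0.86 -0.06 1;0 0 0 -0.06 0.86 -0.06 1;0 0 0 -0.06 0.86 -0.06 1;0 0 0 -0.06 0.86 -0.06 1;0 0 0 -0.06 0.86 -0.06 1;0 0 0 -0.06 0.86 -0.06 1;0 0 0 -0.06 0.86 -0.06 1'
python3 -m jog '0 0 0 0 0 0 1;0 0 0 0 0 0 1'
python3 - <<'E'
from h import *
snapw('rk1')
p=cv2.imread('pics/rk1.png'); cv2.imwrite('pics/rk1z.png',cv2.resize(p[20:270,150:370],(528,600),interpolation=cv2.INTER_CUBIC))
E
```

```text
clock: 5.78
tool_pos: [0.5901, 0.1718, 0.1989]
orientation: [180.0, 0.1, -180.0]
force: [0.3, -0.1, 0.3]
opening: 0.0874
clock: 6.02
tool_pos: [0.5896, 0.1708, 0.1981]
orientation: [180.0, 0.0, -179.9]
force: [-0.1, -0.4, 0.6]
opening: 0.0878
```

View pics/rk1z.png

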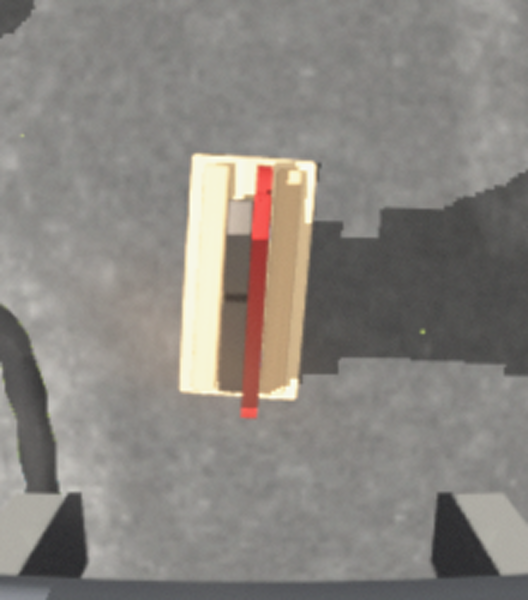

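```bash
cat > pad.py <<'E'
from plate import *
import sys
fn=sys.argv[1]; zlo=float(sys.argv[2]); zhi=float(sys.argv[3])
zf=np.load(f'pics/{fn}.npz'); S=zf['p'].astype(int); d=zf['d']; v,u=np.mgrid[0:384,0:512]
P=ray_w(u,v,d,zf)
red=(S[...,0]>1.8*S[...,1])&(S[...,0]>1.8*S[...,2])&(S[...,0]>50)&(abs(u-257)<110)&(v<330)&(d>.05)
q=P[red]; print('red',len(q),np.percentile(q[:,2],[2,20,50,80,98]).round(4))
for lo,hi in ((zlo,zhi),(zlo-.032,zlo-.016)):
    m=red&(P[...,2]>lo)&(P[...,2]<hi)
    q=P[m]
    if len(q)<5: print('few');continue
    (c,s,a)=cv2.minAreaRect((q[:,:2]*1000).astype(np.float32)); A=np.polyfit(q[:,1],q[:,0],1)
    print(lo,hi,len(q),'z',np.median(q[:,2]).round(4),'rect',np.round(c,1),np.round(s,1),round(a,1),'yaw fit',-np.degrees(np.arctan(A[0])).round(2),'x range',np.percentile(q[:,0],[2,98]).round(4),'y',np.sort(q[:,1])[[0,3,-4,-1]].round(4))
E
python3 pad.py rk1 .062 .075
python3 - <<'E'
from plate import *
p=fit('rk1',[.585,.135,np.radians(-2)],.03,.06,.008,lambda q:q.sum(-1)/3)
c,s=np.cos(p[2]),np.sin(p[2]); print('groove x=5.5 ->',p[0]+.0055*c,p[1]+.0055*s)
E
```

```text
red 663 [0.0454 0.068  0.0689 0.0696 0.0706]
0.062 0.075 570 z 0.0691 rect [591.  134.6] [88.3  6.9] 86.6 yaw fit -3.5 x range [0.5864 0.5953] y [0.0907 0.0907 0.1784 0.1788]
0.03 0.046 20 z 0.0451 rect [590.4 134.4] [113.2   5.5] 86.1 yaw fit -3.59 x range [0.5842 0.5965] y [0.0779 0.079  0.1903 0.1907]
rk1 center [0.5889 0.132 ] yaw -3.76 n 60 med|e| mm 0.15050990332469494
groove x=5.5 -> 0.5944029943399046 0.13163550876505906
```

```bash
python3 -m jog '0 0 0.61 -0.17 -0.91 0.5 1;0 0 0 0 0 0.7 1;0 0 0 0 0 0.8 1;0 0 0 0 0 0.7 1;0 0 0 0 0 0 1;0 0 0 0 0 0 1'
python3 - <<'E'
from h import *
snapw('rk2')
E
python3 pad.py rk2 .062 .075
```

```text
clock: 6.82
tool_pos: [0.5971, 0.1349, 0.091]
orientation: [180.0, 0.1, 176.6]
force: [0.2, -0.6, -0.4]
opening: 0.0875
red 1356 [0.0449 0.0676 0.0689 0.0695 0.0703]
0.062 0.075 1122 z 0.069 rect [590.7 127.1] [75.3  7. ] 86.5 yaw fit -3.43 x range [0.5862 0.5954] y [0.0895 0.0896 0.1644 0.1648]
0.03 0.046 53 z 0.0448 rect [587.6  78.9] [3.2 6.4] 87.8 yaw fit 16.08 x range [0.5845 0.5908] y [0.0772 0.0773 0.0804 0.0806]
```

View pics/rk2.png

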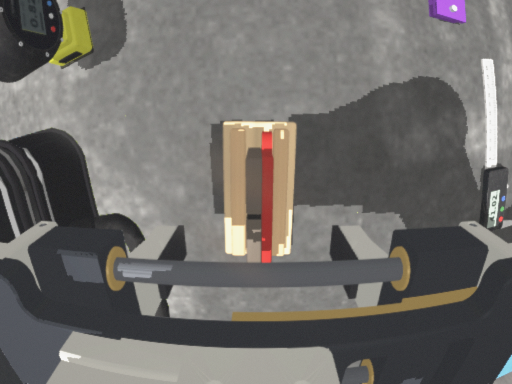

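```bash
python3 -m jog '0 0 0 0.01 -0.01 0.76 1;0 0 0 0 0 0.76 1;0 0 0 0 0 0 1;0 0 0 0 0 0 1'; python3 -m jog '0 0 0 0 0 0 -1;0 0 0 0 0 0 -1;0 0 0 0 0 0 -1;0 0 0 0 0 0 -1;0 0 0 0 0 0 -1;0 0 0 0 0 0 -1'
```

```text
clock: 7.38
tool_pos: [0.597, 0.1353, 0.0307]
orientation: [180.0, 0.1, 176.6]
force: [0.1, 0.6, -0.7]
opening: 0.0875
clock: 8.12
tool_pos: [0.5958, 0.1349, 0.0289]
orientation: [-180.0, -0.0, 176.6]
force: [-1.1, 0.2, 0.2]
opening: 0.0333
```

```bash
python3 -m jog '0 0 0 0 0 0 -1;0 0 0 0 0 0 -1;0 0 0 0 0 0 -1;0 0 0 0 0 0 -1'
```

```text
clock: 8.62
tool_pos: [0.5959, 0.1349, 0.029]
orientation: [180.0, 0.0, 176.6]
force: [1.2, -0.3, -0.5]
opening: 0.0178
```

```bash
python3 -m jog '0 0 0 0 0 -0.4 -1;0 0 0 0 0 -0.8 -1;0 0 0 0 0 -0.8 -1;0 0 0 0 0 -0.6 -1;0 0 0 0 0 0 -1;0 0 0 0 0 0 -1'
python3 - <<'E'
from h import *
print(ctrl.get_obs()['force'],ctrl.get_obs()['moment'])
snapw('hold1')
E
python3 pad.py hold1 .16 .18
python3 - <<'E'
from h import *
z=np.load('pics/hold1.npz'); print(z['pos'],z['ori'])
E
```

```text
clock: 9.38
tool_pos: [0.595, 0.1347, 0.1325]
orientation: [-180.0, -0.1, 176.6]
force: [-0.6, 0.3, -1.8]
opening: 0.0174
[-0.60476835  0.34949834 -1.84649343] [0.00413164 0.1040494  0.0089303 ]
red 2161 [0.147  0.1547 0.1723 0.173  0.1737]
0.16 0.18 1684 z 0.1726 rect [589.  123.5] [68.8  7.1] 86.5 yaw fit -3.37 x range [0.5844 0.5935] y [0.0891 0.0893 0.1573 0.1579]
few
[0.5950496  0.13467487 0.13250567] [-1.79993651e+02 -6.39191101e-02  1.76601476e+02]
```

View pics/hold1.png

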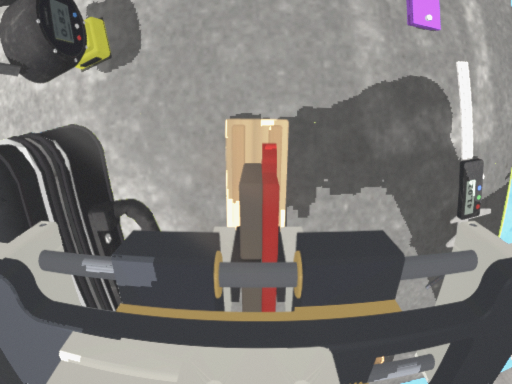

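Run:
```python
from h import *
plan([0.571,-0.1397,0.1325],168.35,8,-1)
```

```text
-0.00 -0.00 0.18 0.02 -0.86 -0.00 -1;-0.00 -0.00 0.18 0.01 -0.86 -0.00 -1;-0.00 -0.00 0.18 -0.01 -0.86 -0.00 -1;-0.00 -0.00 0.18 -0.02 -0.86 -0.00 -1;-0.00 -0.00 0.18 -0.04 -0.86 -0.00 -1;-0.00 -0.00 0.18 -0.05 -0.86 -0.00 -1;-0.00 -0.00 0.18 -0.07 -0.86 -0.00 -1;-0.00 -0.00 0.18 -0.08 -0.86 -0.00 -1;
```

```bash
python3 -m jog '0 0 0.18 0.02 -0.6 0 -1;0 0 0.18 0.01 -0.9 0 -1;0 0 0.18 -0.01 -0.95 0 -1;0 0 0.18 -0.02 -0.95 0 -1;0 0 0.18 -0.04 -0.95 0 -1;0 0 0.18 -0.05 -0.95 0 -1;0 0 0.18 -0.07 -0.9 0 -1;0 0 0.18 -0.08 -0.68 0 -1'
python3 -m jog '0 0 0 0 0 0 -1;0 0 0 0 0 0 -1;0 0 0 0 0 0 -1'
python3 - <<'E'
from h import *
snapw('ovr1')
for n in ('scene','top'):
    p,d=vision.snapshot(n); cv2.imwrite(f'pics/{n}1.png',p[:,:,::-1])
    if n=='scene': cv2.imwrite('pics/scene1z.png',cv2.resize(p[100:230,220:350,::-1],(600,600),interpolation=cv2.INTER_CUBIC))
    else: cv2.imwrite('pics/top1z.png',cv2.resize(p[160:230,250:340,::-1],(720,560),interpolation=cv2.INTER_CUBIC))
o=ctrl.get_obs(); print(o['tool_pos'],o['orientation'],o['force'],o['moment'],o['clock'])
plan([0.571,-0.1397,0.1325],168.35,1,-1)
E
python3 pad.py ovr1 .16 .18
```

```text
clock: 10.42
tool_pos: [0.5702, -0.1418, 0.132]
orientation: [-180.0, -0.1, 168.2]
force: [0.4, -0.0, -2.1]
opening: 0.0176
clock: 10.8
tool_pos: [0.5715, -0.1392, 0.1327]
orientation: [-180.0, -0.0, 168.4]
force: [0.6, -0.5, -1.8]
opening: 0.0177
[ 0.57169948 -0.13902349  0.132947  ] [ 1.79999601e+02 -3.76264123e-03  1.68428459e+02] [-0.05743557 -0.10254849 -1.80396414] [ 0.00132779  0.07690906 -0.05535581] 10.95
0.00 -0.00 0.01 0.01 -0.02 0.01 -1;
red 2160 [0.1472 0.1536 0.1725 0.1731 0.1739]
0.16 0.18 1678 z 0.1727 rect [ 563.8 -149.4] [68.3  7. ] 78.4 yaw fit -11.47 x range [0.555 0.572] y [-0.1833 -0.1831 -0.1159 -0.1155]
0.128 0.14400000000000002 7 z 0.1407 rect [ 555.2 -170.2] [49.6  0.5] 82.3 yaw fit -7.6 x range [0.5518 0.5586] y [-0.1948 -0.146  -0.146  -0.1456]
```

View pics/ovr1.png

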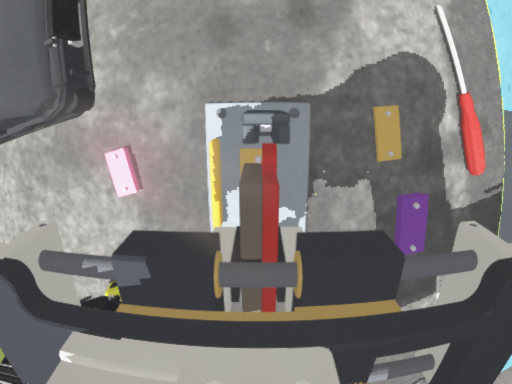

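View pics/scene1z.png

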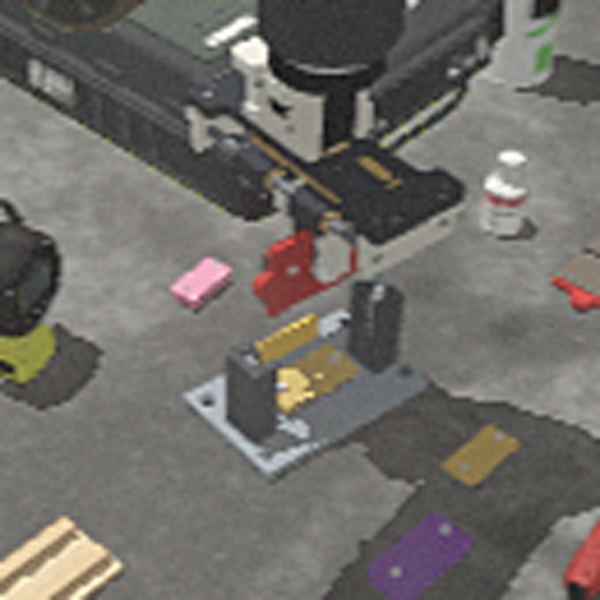

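```bash
python3 -m jog '0 0 0.01 0.01 -0.02 0.4 -1;0 0 0 0 0 0.4 -1;0 0 0 0 0 0.25 -1;0 0 0 0 0 0 -1;0 0 0 0 0 0 -1'
python3 - <<'E'
from h import *
snapw('ovr2')
o=ctrl.get_obs(); print(o['tool_pos'],o['orientation'],o['force'],o['moment'],o['clock'])
p=cv2.imread('pics/ovr2.png'); cv2.imwrite('pics/ovr2z.png',cv2.resize(p[70:250,180:340],(533,600),interpolation=cv2.INTER_CUBIC))
E
python3 pad.py ovr2 .12 .14
```

```text
clock: 11.58
tool_pos: [0.5714, -0.1404, 0.0911]
orientation: [-180.0, 0.0, 168.3]
force: [-0.5, 0.3, -2.6]
opening: 0.018
[ 0.57151174 -0.14039943  0.09136954] [1.79999845e+02 4.26338611e-02 1.68318785e+02] [-0.48420025  0.05868011 -2.27903841] [ 0.01346286  0.09466116 -0.0439132 ] 11.625
red 2202 [0.1052 0.1114 0.1308 0.1316 0.1324]
0.12 0.14 1692 z 0.1311 rect [ 563.7 -150.2] [69.6  7.1] 78.3 yaw fit -11.54 x range [0.5549 0.5719] y [-0.1844 -0.1844 -0.117  -0.1167]
0.088 0.104 27 z 0.1027 rect [ 554.8 -172. ] [50.3  5.9] 88.1 yaw fit -5.21 x range [0.5511 0.5585] y [-0.1973 -0.1968 -0.1473 -0.147 ]
```

View pics/ovr2z.png

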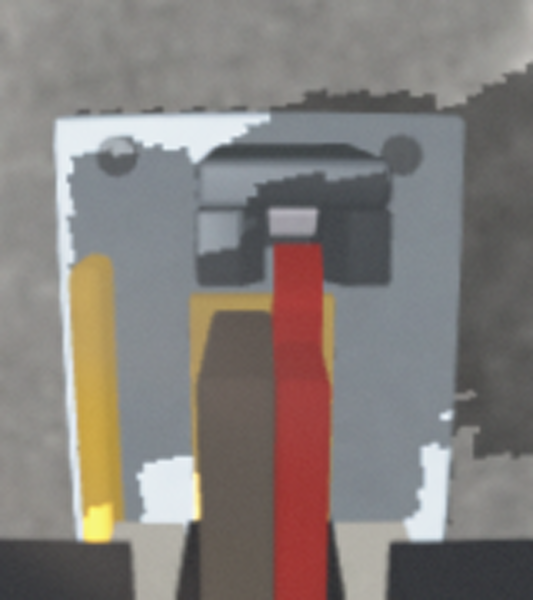

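```bash
python3 -m jog '0 0 0 0 0.015 0.12 -1;0 0 0 0 0 0.06 -1;0 0 0 0 0 0.05 -1;0 0 0 0 0 0.05 -1'; python3 -m jog '0 0 0 0 0 0.05 -1;0 0 0 0 0 0.05 -1;0 0 0 0 0 0 -1'
```

```text
clock: 12.12
tool_pos: [0.5712, -0.1398, 0.0797]
orientation: [-180.0, 0.0, 168.3]
force: [-0.0, 0.4, -1.6]
opening: 0.0176
clock: 12.5
tool_pos: [0.5711, -0.1398, 0.0756]
orientation: [-180.0, -0.0, 168.3]
force: [-0.1, 0.2, -2.7]
opening: 0.0179
```

```bash
for i in 1; do python3 -m jog '0 0 0 0 0 0.05 -1;0 0 0 0 0 0.05 -1;0 0 0 0 0 0 -1'; python3 -m jog '0 0 0 0 0 0.05 -1;0 0 0 0 0 0.05 -1;0 0 0 0 0 0 -1'; done
python3 - <<'E'
from plant import ctrl
o=ctrl.get_obs(); print(o['force'],o['moment'])
E
```

```text
clock: 12.88
tool_pos: [0.571, -0.1398, 0.0715]
orientation: [-180.0, -0.0, 168.3]
force: [-0.2, 0.1, -3.0]
opening: 0.0181
clock: 13.25
tool_pos: [0.5711, -0.1398, 0.0676]
orientation: [-180.0, -0.0, 168.3]
force: [0.4, -0.1, -2.5]
opening: 0.018
[ 0.40115889 -0.14599313 -2.48790049] [ 0.04162422  0.07307532 -0.06179662]
```

```bash
python3 -m jog '0 0 0 0 0 0.05 -1;0 0 0 0 0 0.05 -1;0 0 0 0 0 0 -1'; python3 -m jog '0 0 0 0 0 0.05 -1;0 0 0 0 0 0.05 -1;0 0 0 0 0 0 -1'
python3 - <<'E'
from h import *
snapw('ins1'); o=ctrl.get_obs(); print(o['tool_pos'],o['force'],o['moment'])
p=cv2.imread('pics/ins1.png'); cv2.imwrite('pics/ins1z.png',cv2.resize(p[70:250,180:340],(533,600),interpolation=cv2.INTER_CUBIC))
E
python3 pad.py ins1 .09 .12
```

```text
clock: 13.62
tool_pos: [0.5719, -0.1398, 0.0642]
orientation: [180.0, 0.1, 168.3]
force: [1.5, -2.1, 3.3]
opening: 0.0179
clock: 14.0
tool_pos: [0.5714, -0.1397, 0.0595]
orientation: [180.0, 0.0, 168.3]
force: [1.8, -0.7, 0.3]
opening: 0.0179
[ 0.57135082 -0.13973681  0.05951697] [ 1.34391738 -1.22934336  0.77066634] [-0.59775528 -0.64230879  0.01492128]
red 2176 [0.0748 0.0813 0.0993 0.1    0.1008]
0.09 0.12 1679 z 0.0996 rect [ 563.7 -149.9] [68.7  7. ] 78.4 yaw fit -11.53 x range [0.5548 0.5719] y [-0.1837 -0.1836 -0.1168 -0.1158]
0.057999999999999996 0.074 34 z 0.0734 rect [ 560.6 -143.1] [105.7   6.4] 83.2 yaw fit -6.66 x range [0.5513 0.5624] y [-0.1959 -0.1956 -0.1463 -0.091 ]
```

View pics/ins1z.png

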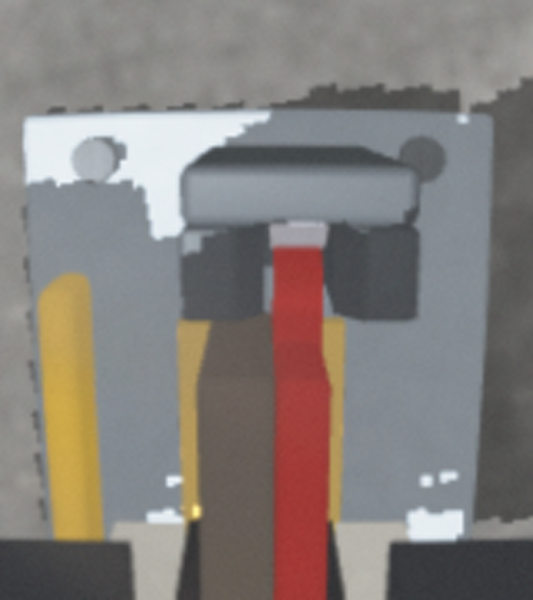

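```bash
python3 -m jog '0 0 0 -0.008 0 0.05 -1;0 0 0 0 0 0.05 -1;0 0 0 0 0 0 -1'; python3 -m jog '0 0 0 0 0 0.05 -1;0 0 0 0 0 0.05 -1;0 0 0 0 0 0 -1'
python3 - <<'E'
from h import *
o=ctrl.get_obs(); print(o['tool_pos'],o['force'],o['moment'])
E
```

```text
clock: 14.42
tool_pos: [0.5712, -0.1398, 0.0553]
orientation: [180.0, -0.0, 168.3]
force: [0.8, -1.4, -0.7]
opening: 0.0176
clock: 14.8
tool_pos: [0.5714, -0.1398, 0.0514]
orientation: [180.0, -0.0, 168.3]
force: [1.3, -1.6, -0.8]
opening: 0.0179
[ 0.57140692 -0.13979201  0.05141377] [ 1.25303368 -1.58510431 -0.82654691] [-0.47564752 -0.24469997  0.06643481]
```

```bash
python3 -m jog '0 0 0 0 0 0.03 -1;0 0 0 0 0 0.03 -1;0 0 0 0 0 0.03 -1' | egrep 'tool_pos|force'; python3 -m jog '0 0 0 0 0 0.03 -1;0 0 0 0 0 0 -1'| egrep 'tool_pos|force'; python3 -m jog '0 0 0 0 0 0.025 -1;0 0 0 0 0 0 -1'| egrep 'tool_pos|force'
```

```text
tool_pos: [0.5716, -0.1398, 0.0482]
force: [-0.9, -1.1, 4.2]
tool_pos: [0.5716, -0.1398, 0.0468]
force: [0.5, -1.5, 0.3]
tool_pos: [0.5716, -0.1398, 0.0459]
force: [0.2, -1.4, 1.6]
```

```bash
python3 -m jog '0 0 0 0 0 0.02 -1;0 0 0 0 0 0 -1' | egrep 'tool_pos|force'; python3 -m jog '0 0 0 0 0 0.02 -1;0 0 0 0 0 0 -1'| egrep 'tool_pos|force'
python3 - <<'E'
from h import *
snapw('ins2'); o=ctrl.get_obs(); print(o['tool_pos'],o['force'],o['moment'],o['clock'])
E
python3 pad.py ins2 .07 .1
```

```text
tool_pos: [0.5716, -0.1398, 0.0451]
force: [-0.2, -1.5, 3.0]
tool_pos: [0.5716, -0.1398, 0.0443]
force: [0.9, -1.3, 2.2]
[ 0.57153915 -0.13982697  0.04432807] [ 0.47883126 -1.55960972  1.92848469] [-0.45532455  0.06727728  0.01911259] 16.225
red 2124 [0.0614 0.0725 0.0842 0.0848 0.0856]
0.07 0.1 1720 z 0.0844 rect [ 563.9 -150. ] [68.5  7. ] 78.3 yaw fit -11.51 x range [0.555  0.5721] y [-0.184  -0.1838 -0.1171 -0.1163]
few
```

```bash
python3 -m jog '0 0 0 0 0 0.012 -1;0 0 0 0 0 0 -1' | egrep 'tool_pos|force'; python3 -m jog '0 0 0 0 0 0.012 -1;0 0 0 0 0 0 -1'| egrep 'tool_pos|force'
```

```text
tool_pos: [0.5716, -0.1398, 0.0439]
force: [0.5, -1.3, 3.0]
tool_pos: [0.5716, -0.1398, 0.0435]
force: [-0.7, -1.5, 4.8]
```

```bash
python3 -m jog '0 0 0 0 0 0.012 -1;0 0 0 0 0 0 -1'| egrep 'tool_pos|force'
```

```text
tool_pos: [0.5716, -0.1398, 0.0434]
force: [-0.9, -0.5, 8.0]
```

```bash
python3 -m jog '0 0 0 0 0 0.01 -1;0 0 0 0 0 0 -1'| egrep 'tool_pos|force'
python3 - <<'E'
from plant import ctrl
o=ctrl.get_obs(); print(o['tool_pos'],o['force'],o['moment'],o['clock'])
E
```

```text
tool_pos: [0.5716, -0.1398, 0.0432]
force: [-3.0, -0.2, 9.3]
[ 0.57162179 -0.13982392  0.04315424] [-2.99347366 -0.24514071  9.27020259] [-7.94776877e-05  9.21690640e-01 -1.55850883e-02] 17.225
```

```bash
python3 -m jog '0 0 0 0 0 0.008 -1;0 0 0 0 0 0 -1'| egrep 'tool_pos|force'
python3 - <<'E'
from h import *
snapw('ins3')
E
python3 pad.py ins3 .07 .1
python3 -m jog '0 0 0 0 0 0 1;0 0 0 0 0 0 1;0 0 0 0 0 0 1;0 0 0 0 0 0 1;0 0 0 0 0 0 1;0 0 0 0 0 0 1'
python3 - <<'E'
from h import *
snapw('rel1')
E
python3 pad.py rel1 .07 .1
```

```text
tool_pos: [0.5716, -0.1398, 0.043]
force: [-2.6, -1.1, 11.5]
red 2099 [0.0603 0.0726 0.0828 0.0835 0.0843]
0.07 0.1 1700 z 0.083 rect [ 564.  -149.8] [68.9  7.1] 78.2 yaw fit -11.51 x range [0.555  0.5721] y [-0.1839 -0.1838 -0.1169 -0.1161]
0.038000000000000006 0.054000000000000006 7 z 0.0508 rect [ 564.5 -119. ] [56.4  0.4] 77.9 yaw fit -11.93 x range [0.5584 0.5689] y [-0.1466 -0.1464 -0.1464 -0.0914]
clock: 18.27
tool_pos: [0.5715, -0.1398, 0.0422]
orientation: [180.0, -0.0, 168.3]
force: [-0.4, 0.3, -0.4]
opening: 0.0721
red 2101 [0.0606 0.0718 0.0832 0.0839 0.0847]
0.07 0.1 1694 z 0.0835 rect [ 563.8 -150.6] [67.8  6.9] 78.3 yaw fit -11.61 x range [0.555 0.572] y [-0.184  -0.1839 -0.118  -0.1169]
few
```

View pics/rel1.png

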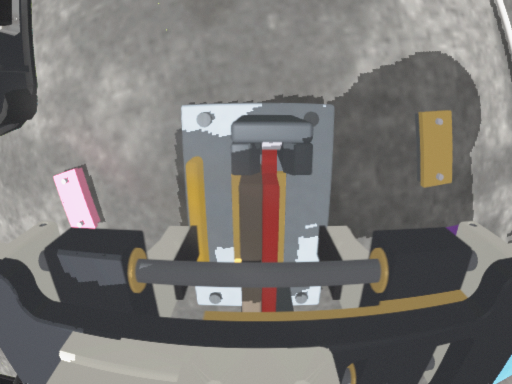

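```bash
python3 -m jog '0 0 0 0 0 -0.3 1;0 0 0 0 0 -0.6 1;0 0 0 0 0 -0.9 1;0 0 0 0 0.5 -0.9 1;0 0 0 0 0.5 -0.6 1;0 0 0 0 0 0 1;0 0 0 0 0 0 1'
python3 - <<'E'
from h import *
snapw('fin1')
p=cv2.imread('pics/fin1.png'); cv2.imwrite('pics/fin1z.png',cv2.resize(p[20:270,150:370],(528,600),interpolation=cv2.INTER_CUBIC))
p,d=vision.snapshot('scene'); cv2.imwrite('pics/scene2z.png',cv2.resize(p[100:230,220:350,::-1],(600,600),interpolation=cv2.INTER_CUBIC))
z=np.load('pics/fin1.npz'); S=z['p'].astype(int); P=ray_w(*np.mgrid[0:384,0:512][::-1],z['d'],z)
red=(S[...,0]>1.8*S[...,1])&(S[...,0]>1.8*S[...,2])&(S[...,0]>50)&(abs(P[...,0]-.565)<.06)&(abs(P[...,1]+.14)<.09)&(P[...,2]>.075)
q=P[red]; a=np.radians(-11.65); t=q[:,:2]-[.5654,-.1395]; cx=t@[np.cos(a),np.sin(a)]; cy=t@[-np.sin(a),np.cos(a)]
print(len(q),'carrier x',np.median(cx),np.percentile(cx,[3,97]),'y range',cy.min(),cy.max(),'tilt fit dz/dy',np.polyfit(cy,q[:,2],1),'dx/dy',np.polyfit(cy,cx,1))
for lo in (-.045,.025): m=(cy>lo)&(cy<lo+.02); print(lo,np.median(q[m,2]))
E
python3 fit.py fin1 | egrep 'bench|^.y'
```

```text
clock: 19.2
tool_pos: [0.5792, -0.1006, 0.1743]
orientation: [180.0, -0.0, 168.3]
force: [0.7, -0.0, -1.3]
opening: 0.0874
832 carrier x 0.0009117038831112221 [-0.00248721  0.00361705] y range -0.04417228933958048 0.044840632260292876 tilt fit dz/dy [-0.16399244  0.08623599] dx/dy [-0.00330865  0.00066538]
-0.045 0.08355338621116734
0.025 0.08353104428812114
-y 1518 [ 0.55731959 -0.18403741  0.08035837] [ 0.53605714 -0.211248    0.07200268] [ 0.5777706  -0.14002816  0.0856202 ]
+y 1372 [ 0.5753688  -0.09629814  0.08008157] [ 0.55876002 -0.13995046  0.07200676] [ 0.59528246 -0.06758344  0.08577831]
bench z [ 0.56733219 -0.27234791  0.00112376]
```

View pics/fin1z.png

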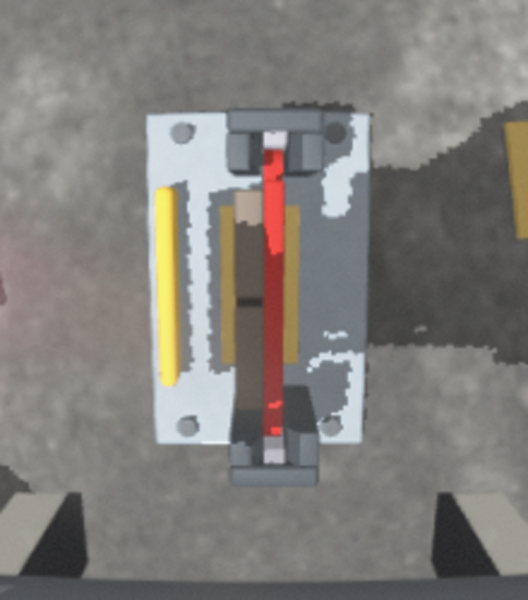

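View pics/scene2z.png

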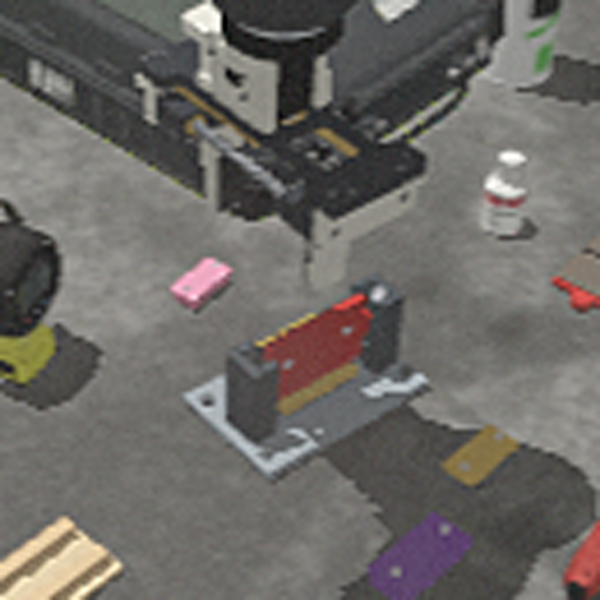

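```bash
python3 -m jog '0 0 0 0 0 0 1;0 0 0 0 0 0 1'
python3 - <<'E'
from plant import ctrl
print(ctrl.close_job())
E
```

```text
clock: 19.55
tool_pos: [0.5794, -0.101, 0.1737]
orientation: [-180.0, -0.1, 168.3]
force: [-0.6, -0.6, 0.4]
opening: 0.0874
the job is handed in; nothing more can be done
None
```

I took the pad out of the rack and slid its ears into the carrier slots, with the lining facing the yellow strip. I felt for the seat, let go of the pad, backed away and handed the job in at 19.6 s.

- **Seating force:** the measured tool force was about 2–5 N on the way down, then rose to about 11.5 N over the last 0.5 mm at seat contact. That is well under the 25 N limit.
- **Height:** the camera puts the pad's lower edge at about 22.4 mm. I had measured the seat top at about 22.7 mm beforehand, so the pad is flat on it within measurement error.
- **Level and centring:** both ends of the pad are at the same height within 0.1 mm. It is centred in y within about 0.5 mm. In x the plate reads within about 1 mm of the slot centre, and it is parallel to the carrier within about 0.3°.
- **Not seen directly:** the feeler pins are hidden under the pad, so I infer that both are pressed from the height and level readings.
- **Disagreements:**
  - The base plate's middle lies about 6 mm from the slot centre in x, so I took the carrier's position from the uprights and pins, which agreed with each other.
  - The wrist camera's heights read about 1.1 mm high, and I corrected for that.
- **Surroundings:** I did not touch anything else on the bench. I did not measure the other objects again at the end; the bottle, and the parts of the tester and worn pad that show in the last scene picture, look unmoved. The bin and tape were outside the part I checked.

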